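Take the drilled puppet handle out of the leaf jig

TASK

The wooden puppet handle in the drill jig has been drilled and its swing bolt is already undone. Swing the jig's hinged hold-down bar well up and leave it standing open, then slide the handle out along the bed from beneath the bar, through the jig's open side, and lay it down flat in the grey tray beside the finished one, without dropping it or disturbing the finished one and the other things on the bench.

Things in the scene. Friction and masses are not known exactly. Their poses are not given: they have to be found in the camera images.
- jig: Drill jig, fixed. Aluminium bed 320 (its x) by 200 (y) by 20 mm; origin at the centre of the underside, z up. The steel hold-down bar lies along x at y = +45, hinged at x = +125 mm in cheeks 70 mm high; its free end points to -x. The handle lies crosswise under it, centred at x = +20, y = -15 mm. The -y side is open: it slides out that way, and is clear of the bar after 55 mm.
- jig_stop (a point): Foot of the steel end stop on the bed at jig x = 20, y = 91.5, z = 20 mm (axes as the jig's); stop 10 mm thick, 16 high, touching the handle's square end to 1.5 mm. Behind the handle a fence, 14 high, from jig x 44.5 to 54.5, y 20 to 85 mm; before it a pin 10 mm thick, 16 high at x = -10.5, y = 66. The loose swing bolt lies at the bed's -x end, knob out to x = -194, z up to 48 mm.
- bar (a joint): Angle of the hold-down bar (rad): 0 = down on the handle, growing as its free end rises; stop at 1.2. Well up means over 0.7 (40 degrees). A stiff hinge: the bar stays where it is left; raising it takes some 3 to 6 N at the free end.
- bar_grip (a point): A good place to take the bar: mid-section, 205 mm from the hinge axis, 41 mm short of the forked tip. The bar is 28 mm wide (jig's y), 12 mm thick; when down this point is 54 mm above the bench, 34 mm above the bed. Frame turns with the bar: -x to its free end, y along the hinge. A drill bush 22 mm wide stands 7 mm above the bar, 105 mm from the hinge.
- bar_hinge (a point): Point on the hinge axis at the bar's mid-width, jig x = 125, y = 45 mm, 54 mm above the bench; the axis is the jig's y. The bar rises by turning its free end from the jig's -x towards +z.
- blank: The loose wooden handle to take out: 200 mm long (its y), 45 wide (x), 28 thick, about 0.18 kg; square at the +y end (a 10 mm hole 60 mm from the middle, under the bar), round at the -y end. Origin at the centre of the underside, z up. In the jig its axes are the jig's and its underside is on the bed, 20 mm above the bench.
- tray: Shallow grey sheet-steel tray, fixed, 240 mm (its x) by 260 mm (its y) outside, walls 4 mm thick, rim 19 mm high; origin at the centre of the underside, z up, inner floor at z = 5 mm. The finished handle lies along y in its +x half; the -x half is free.
- blank2: The finished handle, same shape and size, loose in the tray, lying flat roughly along the tray's y about 65 mm to +x of the tray's middle. Origin at the centre of the underside.
- glue: Bystander, leave alone: blue-banded tin, 64 mm across, 62 mm high, standing; origin at the centre of its underside.
- paintjar: Bystander, leave alone: jar with a paper label and white lid, 60 mm across, 85 mm high, standing; origin at the centre of its underside.
- tape: Bystander, leave alone: roll of paper tape lying flat, 96 mm across, 25 mm high; origin at the centre of its underside.
- hammer: Bystander, leave alone: hammer 260 mm long, lying along its x; origin at the middle of its underside.
- driver: Bystander, leave alone: screwdriver 200 mm long, lying along its x; origin at the middle of its underside.
- brush: Bystander, leave alone: flat paint brush 200 mm long, lying along its x; origin at the middle of its underside.
- limb: Bystander, leave alone: turned wooden puppet limb 167 mm long, up to 44 mm thick, lying along its x; origin below its middle, on the bench.
Not all that is in view belongs to the job. What is shaped like the blank2 but turquoise is not meant.

How it is judged:
On the way, in this order (a step that is already met when the one before it is completed fails the run):
1. the bar is swung well up (over 0.7 rad) with the handle still in its place (within 15 mm) (value of joint bar above 0.7 rad and distance of blank from where it was at the start of the episode below 0.015 m), for 0.1 s.
2. the handle is slid out to the open side, clear of the raised bar (value of joint bar above 0.7 rad and y of blank in the frame of jig below -0.07 m).
At the end, for the whole second after the job is handed in: The bar stands open by more than 0.7 rad; the drilled handle lies still and flat (tilt under 0.05 rad) on the tray's floor, underside within 3.5 mm of it, not on the rim or the other handle; the finished handle lies flat within 25 mm of where it was (value of joint bar above 0.7 rad and x of blank in the frame of tray between -0.1 and 0.1 m and y of blank in the frame of tray between -0.1 and 0.1 m and z of blank in the frame of tray below 0.0085 m and angle between each of blank, blank2's own z axis and vertical below 0.05 rad and linear speed of blank below 0.02 m/s and distance of blank2 from where it was at the start of the episode below 0.025 m); the robot touches nothing.
It fails at once if the handle is dragged (more than 20 mm) while the bar is down (under 0.5 rad) (value of joint bar below 0.5 rad and distance of blank from where it was at the start of the episode above 0.02 m).
It fails at once if the handle is lifted (15 mm off the bed) while it is still beneath the bar, instead of being slid out (y of blank in the frame of jig above -0.065 m and z of blank in the frame of jig above 0.035 m).
It fails at once if the handle is dropped or thrown into the tray (over 0.6 m/s within 40 mm of its floor) (linear speed of blank above 0.6 m/s and horizontal distance between blank and tray below 0.15 m and z of blank in the frame of tray below 0.045 m).
It fails at once if a bystander is moved more than 30 mm, or the finished handle more than 25 mm (distance of any of glue, tape, hammer, driver, brush, paintjar, limb from where it was at the start of the episode above 0.03 m or distance of blank2 from where it was at the start of the episode above 0.025 m).
It also fails if it takes over 54 s, if anything falls off the work surface, if the arm or the gripper's body presses on something with over 40 N, if the wrist force passes 120 N, or if a joint passes its speed limit or range.

ROBOT

A 7-joint arm with a two-finger parallel gripper is mounted at the origin on the work surface. World frame = base frame: x ahead of the robot, y to its left, z up, the work surface at z = 0. Lengths are in m, angles in rad, forces in N, time in s.
With the tool pointing down it reaches from about 0.4 to 0.85 m from the base axis. Payload 10.4 kg.
Tool frame: the origin (TCP) lies between the finger pads; the fingertips stand 11 mm ahead of it and the grasp point (between the pads) lies 8 mm behind it (r.tcp_to_tips is the distance from the TCP to the fingertips, in m); z points along the fingers, y is the line along which they close (so a half turn about z gives the same grasp; the last joint's range is limited). The gripper opens to 87 mm and grips with 3 to 60 N. Pads are 19 mm wide; open, the fingers measure 117 mm over their backs; the gripper's body (75 mm by 190 mm) begins 51 mm behind the grasp point.
Start: joints at [1.21, 0.332, -0.065, 1.46, 0.022, 1.35, -0.088], TCP at [0.207, -0.59, 0.213] pointing down, gripper open.
Joint ranges: [-2.6, 2.6], [-0.5, 2.12], [-1.47, 1.34], [0.16, 2.42], [-1.27, 4.41], [0.06, 2.06], [-2.6, 2.6]. Speed limits (rad/s): [2.22, 2.22, 2.79, 2.79, 3.14, 3.14, 3.14].

INTERFACE

Orientations are given as a unit quaternion [x, y, z, w].
In Python, from bench import r gives the robot as it stands. The module is installed in compiled form; this text tells all that it offers.
- The arm moves only by the shell command python3 -m crank 'ROWS' [FORCE]. ROWS is JSON, a list of rows, each an object of numbers: "claw": the closure, from -1 (fully open) to 1 (shut); "dx", "dy", "dz": the shift along the tool's x, y, z each as a share of 3 cm, from -1 to 1; "ax", "ay", "az": the turn, a rotation vector about the tool's x, y, z each as a share of 6 degrees, from -1 to 1. A call has 1 to 8 rows; each row shifts and turns the commanded pose from where the row before left it, along the tool's axes as they then stand; what a row does not reach is not made up. A row lasts 1/12 s, in which the tool goes at most 41.7 mm and 7.16 degrees, less where a joint would pass 70% of its speed; a pose out of reach is approached as far as the arm can. A call with a number of a shift or a turn outside -1 to 1 is refused whole. A call with a gripper value outside its range is refused whole. The fingers move at their own pace and stop on an object; FORCE is the grip in N (left out, the last holds). Time passes only in rows, so rows that do not move let the fingers close. It gives the time, the measured TCP pose, the force, the opening and the grip force at its end, in the units of the state.
- r.read_state(): the state, without advancing time (a new reading comes with each control period).
- r.camera(name): name is "side" or "top"; returns a dict with "color" (400x640x3 uint8, red, green, blue), "mtx" (3x3 intrinsics, pixels), "R" (3x3) and "t" (3): a world point X has camera coordinates R X + t. Camera axes: x right, y down, z forward; pixel columns grow to the right and rows downward; lengths in m; the calibration is good to about 2 mm. A picture is of the moment at which its call begins. There is no depth.
- r.close_job(): hands the job in; it is judged then, once.
The state is a dict: "time": time; "joint_positions": joint angles; "joint_vel": joint speeds; "joint_torque": joint torques, N m; "ee_pos": TCP position; "eef_rot": TCP orientation; "ft_force": force on the tool from outside, world axes, zero at the start; "torque": the same for the moment, N m; "width": finger opening in m; "grip_force": force on a finger pad.
Only numpy, scipy, OpenCV 4.12 (cv2) and the standard library are available. Lean on these libraries where they do the work, as an engineer would, in place of code of your own. Each camera call takes 0.05 s, during which the arm holds its last target. There are 200 camera calls.

## Working session

There is one attempt and no reset: what is moved stays moved. The work goes in short steps, Python scripts to look and compute and a shell command to move; the robot and the scene stay as the last step left them, time stands still between calls to the robot, and variables do not carry over. Pictures are saved under pics/ and viewed, at most 10 in all, crops included, and the job is handed in when it is done.

```bash
mkdir -p pics
python3 - <<'E'
from bench import r
import cv2,numpy as np,pickle
d={}
for n in("top","side"):
    c=r.camera(n); d[n]=c
    cv2.imwrite(f"pics/{n}0.png",c["color"][:,:,::-1])
    print(n,np.round(c["mtx"],1).tolist(),np.round(c["R"],3).tolist(),np.round(c["t"],3).tolist())
pickle.dump(d,open("cam0.pkl","wb"))
print(r.read_state(), r.tcp_to_tips)
E
```

```text
top [[449.5, 0.0, 324.9], [0.0, 449.5, 199.5], [0.0, 0.0, 1.0]] [[0.017, -1.0, 0.013], [-0.986, -0.019, -0.167], [0.167, -0.01, -0.986]] [-0.022, 0.484, 1.421]
side [[454.1, 0.0, 322.0], [0.0, 454.1, 192.9], [0.0, 0.0, 1.0]] [[-0.982, -0.189, -0.016], [-0.135, 0.755, -0.642], [0.133, -0.628, -0.767]] [0.45, 0.121, 1.433]
{'time': 0.1, 'joint_positions': array([ 1.21038625,  0.3328128 , -0.06470071,  1.46089747,  0.02156726,
        1.34986746, -0.08849498]), 'joint_vel': array([-0.00148228, -0.00086174, -0.00163619, -0.00225134, -0.00021945,
        0.00124906,  0.00089018]), 'joint_torque': array([ 2.76254257e-03, -6.24541712e+01,  2.49869964e-02, -3.90717638e+01,
       -6.15961477e-02,  3.66423384e-02, -9.22975147e-06]), 'ee_pos': array([ 0.2070236 , -0.58932644,  0.21191175]), 'eef_rot': array([ 9.85767659e-01,  1.68112182e-01, -1.21518167e-04, -6.34177116e-04]), 'ft_force': array([ 0.091725  , -0.04456702,  0.99226837]), 'torque': array([-0.03019732, -0.0162535 , -0.05262919]), 'grip_force': 0.0, 'width': 0.08698334697334861} 0.011
```

View pics/top0.png

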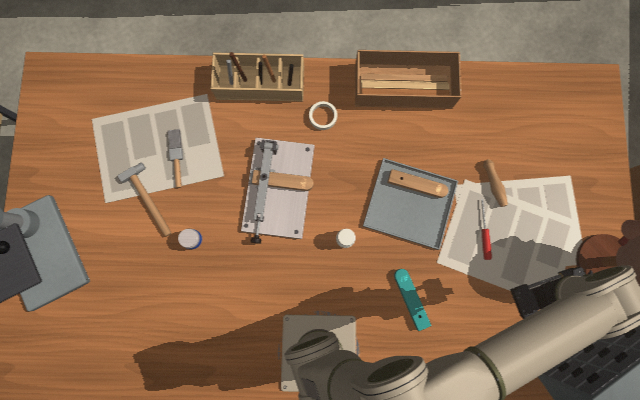

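View pics/side0.png

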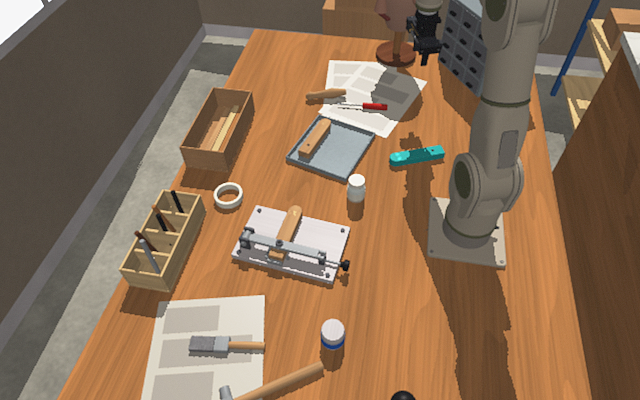

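Top view: bar along the jig's left (world +y) side, hinge at (268,147), bolt knob at (256,238), so jig axes ≈ world axes. Candidates for the handle: (290,181) in the jig under the bar (the one wanted), (418,182) in the tray (finished one), (410,298) turquoise decoy, (495,183) limb. I choose the one in the jig. Next I'll measure and check it in a close crop.

```bash
cat > h.py <<'E'
import numpy as np,cv2,pickle
from scipy.spatial.transform import Rotation as Ro
def ray(c,uv,z):
    uv=np.atleast_2d(uv).astype(float)
    d=np.c_[uv,np.ones(len(uv))]@np.linalg.inv(c["mtx"]).T@c["R"]
    o=-c["R"].T@c["t"]
    return o+d*((z-o[2])/d[:,2])[:,None]
def proj(c,X):
    p=(np.atleast_2d(X)@c["R"].T+c["t"])@c["mtx"].T
    return p[:,:2]/p[:,2:]
E
python3 - <<'E'
from h import *
d=pickle.load(open("cam0.pkl","rb"));c=d["top"];im=c["color"]
hsv=cv2.cvtColor(im,cv2.COLOR_RGB2HSV)
def rect(mask,roi,z,name):
    m=np.zeros(mask.shape,np.uint8);x0,y0,x1,y1=roi;m[y0:y1,x0:x1]=mask[y0:y1,x0:x1]
    m=cv2.morphologyEx(m.astype(np.uint8),cv2.MORPH_OPEN,np.ones((2,2)))
    cs,_=cv2.findContours(m,cv2.RETR_EXTERNAL,cv2.CHAIN_APPROX_NONE);k=max(cs,key=cv2.contourArea)
    W=ray(c,k[:,0,:]+0.0,z)[:,:2].astype(np.float32)
    (cx,cy),(w,h),a=cv2.minAreaRect(W*1000)
    print(name,np.round([cx,cy,w,h,a],1),len(k)); return cv2.boxPoints(((cx,cy),(w,h),a))/1000
H,S,V=hsv[...,0],hsv[...,1],hsv[...,2]
wood=(S>90)&(V>150)&(H<25)
B=rect((S<50)&(V>110),(235,130,325,248),.02,"bed")
T=rect((S<75)&(V>60)&(V<200)&(H>80),(355,150,462,255),.019,"tray")
out=cv2.resize(im[120:260,225:465],None,fx=3.3,fy=3.3,interpolation=cv2.INTER_CUBIC)
for P,z in((B,.02),(T,.019)):
    q=(proj(c,np.c_[P,np.full(4,z)])-[225,120])*3.3
    cv2.polylines(out,[q.astype(int)],True,(255,0,0),1)
cv2.imwrite("pics/crop.png",out[:,:,::-1])
s=d["side"]["color"][190:300,220:370];cv2.imwrite("pics/crops.png",cv2.resize(s,None,fx=5,fy=5,interpolation=cv2.INTER_CUBIC)[:,:,::-1])
E
```

```text
bed [522.  140.4 198.9 322.4  83.9] 484Traceback (most recent call last):
  File "<stdin>", line 14, in <module>
  File "<stdin>", line 7, in rect
ValueError: max() iterable argument is empty
```

Run:
```python
from h import *
d=pickle.load(open("cam0.pkl","rb"));c=d["top"];im=c["color"]
hsv=cv2.cvtColor(im,cv2.COLOR_RGB2HSV);H,S,V=[hsv[...,i].astype(int) for i in range(3)]
print(hsv[215,400],hsv[165,375],hsv[182,425],im[215,400])
R,G,Bc=[im[...,i].astype(int) for i in range(3)]
def rect(mask,roi,z,name):
    m=np.zeros(mask.shape,np.uint8);x0,y0,x1,y1=roi;m[y0:y1,x0:x1]=mask[y0:y1,x0:x1]
    cs,_=cv2.findContours(m,cv2.RETR_EXTERNAL,cv2.CHAIN_APPROX_NONE);k=max(cs,key=cv2.contourArea)
    W=ray(c,k[:,0,:],z)[:,:2].astype(np.float32)
    b=cv2.minAreaRect(W*1000); print(name,np.round([*b[0],*b[1],b[2]],1)); return cv2.boxPoints(b)/1000
B=rect((S<50)&(V>110),(235,130,325,248),.02,"bed")
T=rect((Bc>=R-2)&(V<190),(355,150,462,255),.019,"tray")
K=rect((R-Bc>50)&(R>120),(385,165,450,200),.033,"blank2")
out=cv2.resize(im[120:260,225:465],None,fx=3.3,fy=3.3,interpolation=cv2.INTER_CUBIC)
for P,z in((B,.02),(T,.019),(K,.033)):
    q=(proj(c,np.c_[P,np.full(4,z)])-[225,120])*3.3
    cv2.polylines(out,[q.astype(int)],True,(255,0,0),1)
cv2.imwrite("pics/crop.png",out[:,:,::-1])
for n,uv,z in(("paintjar",(346,238),.085),("tape",(323,115),.025),("glue",(189,239),.062)): print(n,np.round(ray(c,uv,z)[0],3))
# predicted jig items
a=np.radians(-6.1);J=lambda p:np.r_[np.array([.522,.1404])+np.array([[np.cos(a),-np.sin(a)],[np.sin(a),np.cos(a)]])@p[:2],p[2]]
s=d["side"]["color"][190:300,220:370];o2=cv2.resize(s,None,fx=5,fy=5,interpolation=cv2.INTER_CUBIC)
for p in [(-80,45,60),(125,45,60),(20,-115,48),(20,85,48),(-121,45,60)]:
    X=J(np.array(p)/1000);print(p,X.round(3))
    q=((proj(d["side"],X)[0]-[220,190])*5).astype(int);cv2.circle(o2,tuple(q.tolist()),4,(255,0,0),1)
cv2.imwrite("pics/crops.png",o2[:,:,::-1])
```

```text
[ 72   9 138] [ 13 150 175] [ 14 115 180] [133 138 135]
bed [525.4 143.8 199.  322.6  83.9]
tray [ 477.4 -294.8  256.6  228.4   73.7]
blank2 [ 546.5 -321.1  196.7   43.4   74.4]
paintjar [ 0.357 -0.08   0.085]
tape [ 0.778 -0.002  0.025]
glue [0.347 0.413 0.062]
(-80, 45, 60) [0.447 0.194 0.06 ]
(125, 45, 60) [0.651 0.172 0.06 ]
(20, -115, 48) [0.53  0.024 0.048]
(20, 85, 48) [0.551 0.223 0.048]
(-121, 45, 60) [0.406 0.198 0.06 ]
```

View pics/crop.png

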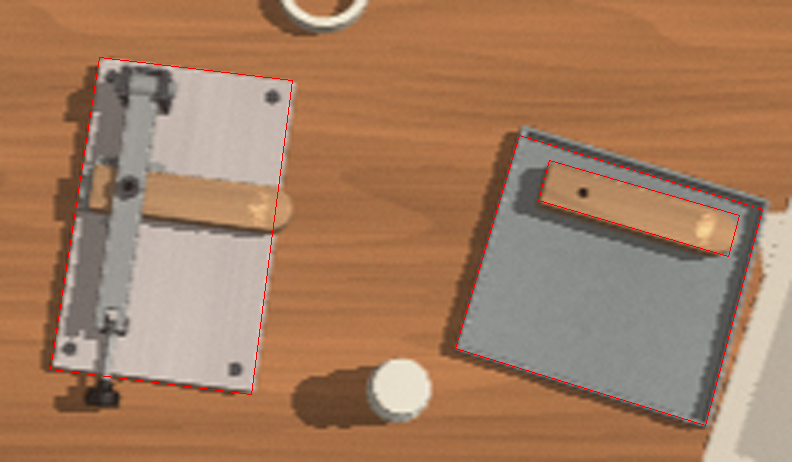

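View pics/crops.png

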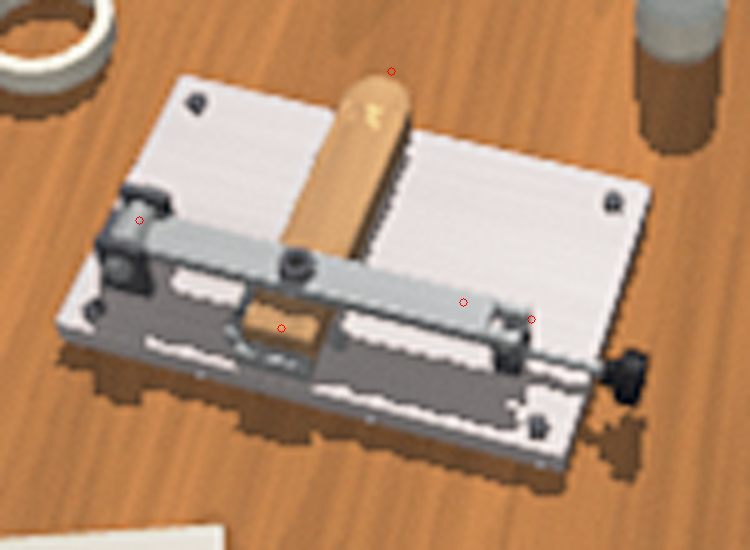

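The rectangles fit well: bed centre ≈ (0.5245, 0.143), yaw −6.1°; tray centre ≈ (0.483, −0.296), yaw −16.3°. The crops show the right handle, light wood under the bar, with its round end at top-crop (285,212) and the bar free at about (115,320). Next I move above the bar grip, first translating without turning.

```bash
python3 -m crank '[{"dx":0.97,"dy":-0.51,"claw":-1},{"dx":0.97,"dy":-0.51,"claw":-1},{"dx":0.97,"dy":-0.51,"claw":-1},{"dx":0.97,"dy":-0.51,"claw":-1},{"dx":0.97,"dy":-0.51,"claw":-1},{"dx":0.97,"dy":-0.51,"claw":-1},{"dx":0.97,"dy":-0.51,"claw":-1}]'
python3 -m crank '[{"dx":0.97,"dy":-0.51,"claw":-1},{"dx":0.97,"dy":-0.51,"claw":-1},{"dx":0.97,"dy":-0.51,"claw":-1},{"dx":0.97,"dy":-0.51,"claw":-1},{"dx":0.97,"dy":-0.51,"claw":-1},{"dx":0.97,"dy":-0.51,"claw":-1},{"dx":0.97,"dy":-0.51,"claw":-1}]'
```

```text
invalid input at $[0]: expected keys claw, dx, dy, dz, ax, ay, az
invalid input at $[0]: expected keys claw, dx, dy, dz, ax, ay, az
```

All keys are required.

```bash
python3 -m crank '[{"dx":0.97,"dy":-0.51,"dz":0,"ax":0,"ay":0,"az":0,"claw":-1},{"dx":0.97,"dy":-0.51,"dz":0,"ax":0,"ay":0,"az":0,"claw":-1},{"dx":0.97,"dy":-0.51,"dz":0,"ax":0,"ay":0,"az":0,"claw":-1},{"dx":0.97,"dy":-0.51,"dz":0,"ax":0,"ay":0,"az":0,"claw":-1},{"dx":0.97,"dy":-0.51,"dz":0,"ax":0,"ay":0,"az":0,"claw":-1},{"dx":0.97,"dy":-0.51,"dz":0,"ax":0,"ay":0,"az":0,"claw":-1},{"dx":0.97,"dy":-0.51,"dz":0,"ax":0,"ay":0,"az":0,"claw":-1}]'
python3 -m crank '[{"dx":0.97,"dy":-0.51,"dz":0,"ax":0,"ay":0,"az":0,"claw":-1},{"dx":0.97,"dy":-0.51,"dz":0,"ax":0,"ay":0,"az":0,"claw":-1},{"dx":0.97,"dy":-0.51,"dz":0,"ax":0,"ay":0,"az":0,"claw":-1},{"dx":0.97,"dy":-0.51,"dz":0,"ax":0,"ay":0,"az":0,"claw":-1},{"dx":0.97,"dy":-0.51,"dz":0,"ax":0,"ay":0,"az":0,"claw":-1},{"dx":0.97,"dy":-0.51,"dz":0,"ax":0,"ay":0,"az":0,"claw":-1},{"dx":0.97,"dy":-0.51,"dz":0,"ax":0,"ay":0,"az":0,"claw":-1}]'
```

```text
time: 0.68
ee_pos: [0.3646, -0.4197, 0.2124]
eef_rot: [0.986, 0.168, -0.0, -0.0]
ft_force: [1.0, -1.0, -0.0]
width: 0.0872
grip_force: 0.0
time: 1.27
ee_pos: [0.5212, -0.2512, 0.2124]
eef_rot: [0.986, 0.168, -0.0, -0.0]
ft_force: [0.3, -0.8, 0.7]
width: 0.0875
grip_force: 0.0
```

```bash
python3 -m crank '[{"dx":0.17,"dy":-0.93,"dz":0,"ax":0,"ay":0,"az":0,"claw":-1},{"dx":0.17,"dy":-0.93,"dz":0,"ax":0,"ay":0,"az":0,"claw":-1},{"dx":0.17,"dy":-0.93,"dz":0,"ax":0,"ay":0,"az":0,"claw":-1},{"dx":0.17,"dy":-0.93,"dz":0,"ax":0,"ay":0,"az":0,"claw":-1},{"dx":0.17,"dy":-0.93,"dz":0,"ax":0,"ay":0,"az":0,"claw":-1},{"dx":0.17,"dy":-0.93,"dz":0,"ax":0,"ay":0,"az":0,"claw":-1},{"dx":0.17,"dy":-0.93,"dz":0,"ax":0,"ay":0,"az":0,"claw":-1},{"dx":0.17,"dy":-0.93,"dz":0,"ax":0,"ay":0,"az":0,"claw":-1}]'
python3 -m crank '[{"dx":0.17,"dy":-0.93,"dz":0,"ax":0,"ay":0,"az":0,"claw":-1},{"dx":0.17,"dy":-0.93,"dz":0,"ax":0,"ay":0,"az":0,"claw":-1},{"dx":0.17,"dy":-0.93,"dz":0,"ax":0,"ay":0,"az":0,"claw":-1},{"dx":0.17,"dy":-0.93,"dz":0,"ax":0,"ay":0,"az":0,"claw":-1},{"dx":0.17,"dy":-0.93,"dz":0,"ax":0,"ay":0,"az":0,"claw":-1},{"dx":0.17,"dy":-0.93,"dz":0,"ax":0,"ay":0,"az":0,"claw":-1},{"dx":0.17,"dy":-0.93,"dz":0,"ax":0,"ay":0,"az":0,"claw":-1},{"dx":0.17,"dy":-0.93,"dz":0,"ax":0,"ay":0,"az":0,"claw":-1}]'
python3 -m crank '[{"dx":0,"dy":0,"dz":0,"ax":0,"ay":0,"az":-1,"claw":-1},{"dx":0,"dy":0,"dz":0,"ax":0,"ay":0,"az":-1,"claw":-1},{"dx":0,"dy":0,"dz":0,"ax":0,"ay":0,"az":-1,"claw":-1},{"dx":0,"dy":0,"dz":0,"ax":0,"ay":0,"az":-1,"claw":-1},{"dx":0,"dy":0,"dz":0,"ax":0,"ay":0,"az":-1,"claw":-1},{"dx":0,"dy":0,"dz":0,"ax":0,"ay":0,"az":-1,"claw":-1},{"dx":0,"dy":0,"dz":0,"ax":0,"ay":0,"az":-1,"claw":-1},{"dx":0,"dy":0,"dz":0,"ax":0,"ay":0,"az":-1,"claw":-1}]'
python3 -c "
from bench import r
print(r.read_state()['joint_positions'].round(2))"
```

```text
time: 1.93
ee_pos: [0.4844, -0.0272, 0.2124]
eef_rot: [0.986, 0.168, -0.0, 0.0]
ft_force: [0.9, 0.2, 0.2]
width: 0.0873
grip_force: 0.0
time: 2.6
ee_pos: [0.449, 0.1968, 0.2125]
eef_rot: [0.986, 0.168, -0.0, 0.0]
ft_force: [0.9, -0.3, 0.5]
width: 0.0873
grip_force: 0.0
time: 3.27
ee_pos: [0.4494, 0.1955, 0.2124]
eef_rot: [0.831, 0.557, -0.0, -0.0]
ft_force: [1.1, 0.2, -0.0]
width: 0.0872
grip_force: 0.0
[ 0.26  0.09 -0.8   1.77  0.07  1.3  -0.94]
```

```bash
python3 -m crank '[{"dx":0,"dy":0,"dz":0,"ax":0,"ay":0,"az":-1,"claw":-1},{"dx":0,"dy":0,"dz":0,"ax":0,"ay":0,"az":-1,"claw":-1},{"dx":0,"dy":0,"dz":0,"ax":0,"ay":0,"az":-1,"claw":-1},{"dx":0,"dy":0,"dz":0,"ax":0,"ay":0,"az":-1,"claw":-1},{"dx":0,"dy":0,"dz":0,"ax":0,"ay":0,"az":-1,"claw":-1},{"dx":0,"dy":0,"dz":0,"ax":0,"ay":0,"az":-1,"claw":-1},{"dx":0,"dy":0,"dz":0,"ax":0,"ay":0,"az":-1,"claw":-1},{"dx":0,"dy":0,"dz":0,"ax":0,"ay":0,"az":-1,"claw":-1}]'
python3 -m crank '[{"dx":0,"dy":0,"dz":0,"ax":0,"ay":0,"az":-1,"claw":-1},{"dx":0,"dy":0,"dz":0,"ax":0,"ay":0,"az":-1,"claw":-1},{"dx":0,"dy":0,"dz":0,"ax":0,"ay":0,"az":-1,"claw":-1},{"dx":0,"dy":0,"dz":0,"ax":0,"ay":0,"az":-1,"claw":-1},{"dx":0,"dy":0,"dz":0,"ax":0,"ay":0,"az":-1,"claw":-1},{"dx":0,"dy":0,"dz":0,"ax":0,"ay":0,"az":-1,"claw":-1},{"dx":0,"dy":0,"dz":0,"ax":0,"ay":0,"az":-1,"claw":-1},{"dx":0,"dy":0,"dz":0,"ax":0,"ay":0,"az":-1,"claw":-1}]'
python3 -m crank '[{"dx":0,"dy":0,"dz":1,"ax":0,"ay":0,"az":-1,"claw":-1},{"dx":0,"dy":0,"dz":1,"ax":0,"ay":0,"az":-0.75,"claw":-1}]'
cat >> h.py <<'E'
def pose(s):
    R=Ro.from_quat(s['eef_rot']).as_matrix()
    print("p",np.round(s['ee_pos'],4),"xdir",np.degrees(np.arctan2(R[1,0],R[0,0])).round(1),"z",R[:,2].round(3),"q",s['joint_positions'].round(2),"F",s['ft_force'].round(1),"w",round(s['width'],4),round(s['grip_force'],1),"t",round(s['time'],2))
    return R
E
python3 - <<'E'
from bench import r
from h import *
pose(r.read_state())
c=r.camera("side");cv2.imwrite("pics/a.png",cv2.resize(c["color"][130:310,190:430],None,fx=3,fy=3,interpolation=cv2.INTER_CUBIC)[:,:,::-1])
E
```

```text
time: 3.93
ee_pos: [0.4494, 0.1955, 0.2124]
eef_rot: [0.533, 0.846, -0.0, -0.0]
ft_force: [0.1, -0.2, 0.2]
width: 0.0872
grip_force: 0.0
time: 4.6
ee_pos: [0.4494, 0.1955, 0.2124]
eef_rot: [0.142, 0.99, -0.0, -0.0]
ft_force: [0.3, -0.1, 0.3]
width: 0.0869
grip_force: 0.0
time: 4.77
ee_pos: [0.4505, 0.1959, 0.1529]
eef_rot: [0.051, 0.999, 0.0, 0.002]
ft_force: [-0.1, -0.5, -1.1]
width: 0.0867
grip_force: 0.0
p [0.4505 0.1959 0.1529] xdir 174.2 z [ 0.003  0.    -1.   ] q [ 0.35  0.17 -0.92  1.85  0.15  1.19  0.85] F [-0.1 -0.5 -1.1] w 0.0867 0.0 t 4.77
```

View pics/a.png

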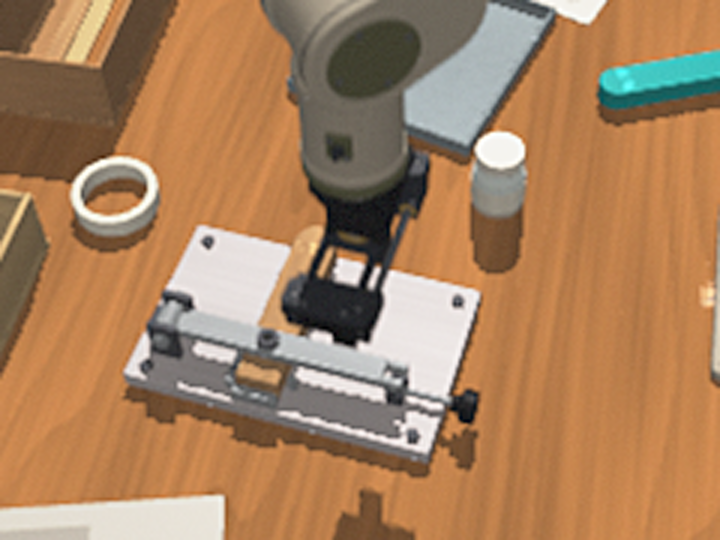

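The gripper stands straight above the bar's grip point, fingers astride (bar at crop (340,360)). I go down and close.

```bash
python3 -m crank '[{"dx":0,"dy":0,"dz":0.9,"ax":0,"ay":0,"az":0,"claw":-1},{"dx":0,"dy":0,"dz":0.9,"ax":0,"ay":0,"az":0,"claw":-1},{"dx":0,"dy":0,"dz":0.9,"ax":0,"ay":0,"az":0,"claw":-1},{"dx":0,"dy":0,"dz":0.6,"ax":0,"ay":0,"az":0,"claw":-1},{"dx":0,"dy":0,"dz":0.27,"ax":0,"ay":0,"az":0,"claw":-1},{"dx":0,"dy":0,"dz":0,"ax":0,"ay":0,"az":0,"claw":0}]' 20
python3 -m crank '[{"dx":0,"dy":0,"dz":0,"ax":0,"ay":0,"az":0,"claw":1},{"dx":0,"dy":0,"dz":0,"ax":0,"ay":0,"az":0,"claw":1},{"dx":0,"dy":0,"dz":0,"ax":0,"ay":0,"az":0,"claw":1},{"dx":0,"dy":0,"dz":0,"ax":0,"ay":0,"az":0,"claw":1},{"dx":0,"dy":0,"dz":0,"ax":0,"ay":0,"az":0,"claw":1}]' 20
```

```text
time: 5.32
ee_pos: [0.4486, 0.1952, 0.0445]
eef_rot: [0.054, 0.999, -0.0, -0.001]
ft_force: [0.4, -0.5, -0.2]
width: 0.0849
grip_force: 0.0
time: 5.73
ee_pos: [0.45, 0.1957, 0.0462]
eef_rot: [0.054, 0.999, 0.0, 0.001]
ft_force: [-0.2, 0.3, -1.1]
width: 0.0548
grip_force: 0.0
```

Run:
```python
from bench import r
from h import *
s=r.read_state();pose(s)
# bar swing plan: jig x/z plane, grip radius .205, tool tilt = 0.75*theta
def tcp(th,k=.75):
    ph=k*th;return np.array([-.205*np.cos(th)-.008*np.sin(ph),.205*np.sin(th)-.008*np.cos(ph)]),ph
N=11
for i in range(N):
    a,b=.95*i/N,.95*(i+1)/N
    (p,pa),(q,pb)=tcp(a),tcp(b);d=q-p
    # tool axes in jig (x,z): z=-(sin,cos) ; x=-(cos,-sin)
    print(i+1,round(b,2),"dx %.2f dz %.2f ay %.2f"%(-(d[0]*np.cos(pa)-d[1]*np.sin(pa))/.03,-(d[0]*np.sin(pa)+d[1]*np.cos(pa))/.03,np.degrees(pb-pa)/6))
```

```text
p [0.45   0.1957 0.0462] xdir 173.8 z [ 0.001 -0.    -1.   ] q [ 0.27  0.33 -0.87  1.96  0.3   0.99  0.73] F [-0.2  0.3 -1.1] w 0.0548 0.0 t 5.73
1 0.09 dx -0.01 dz -0.59 ay 0.62
2 0.17 dx -0.02 dz -0.59 ay 0.62
3 0.26 dx -0.03 dz -0.59 ay 0.62
4 0.35 dx -0.05 dz -0.59 ay 0.62
5 0.43 dx -0.06 dz -0.59 ay 0.62
6 0.52 dx -0.07 dz -0.58 ay 0.62
7 0.6 dx -0.08 dz -0.58 ay 0.62
8 0.69 dx -0.10 dz -0.58 ay 0.62
9 0.78 dx -0.11 dz -0.58 ay 0.62
10 0.86 dx -0.12 dz -0.57 ay 0.62
11 0.95 dx -0.13 dz -0.57 ay 0.62
```

```bash
python3 -m crank '[{"dx":0,"dy":0,"dz":0,"ax":0,"ay":0,"az":0,"claw":1},{"dx":0,"dy":0,"dz":0,"ax":0,"ay":0,"az":0,"claw":1},{"dx":0,"dy":0,"dz":0,"ax":0,"ay":0,"az":0,"claw":1},{"dx":0,"dy":0,"dz":0,"ax":0,"ay":0,"az":0,"claw":1},{"dx":0,"dy":0,"dz":0,"ax":0,"ay":0,"az":0,"claw":1},{"dx":0,"dy":0,"dz":0,"ax":0,"ay":0,"az":0,"claw":1},{"dx":0,"dy":0,"dz":0,"ax":0,"ay":0,"az":0,"claw":1}]' 20
```

```text
time: 6.32
ee_pos: [0.4499, 0.1977, 0.0459]
eef_rot: [0.053, 0.999, 0.002, 0.001]
ft_force: [1.5, 7.1, -2.5]
width: 0.0275
grip_force: 20.0
```

```bash
python3 -m crank '[{"dx":-0.01,"dy":0.06,"dz":-0.59,"ax":0,"ay":0.62,"az":0,"claw":1},{"dx":-0.02,"dy":0,"dz":-0.59,"ax":0,"ay":0.62,"az":0,"claw":1},{"dx":-0.03,"dy":0,"dz":-0.59,"ax":0,"ay":0.62,"az":0,"claw":1},{"dx":-0.05,"dy":0,"dz":-0.59,"ax":0,"ay":0.62,"az":0,"claw":1}]' 20
python3 -c "
from bench import r
from h import *
pose(r.read_state())"
```

```text
time: 6.65
ee_pos: [0.4594, 0.1966, 0.1162]
eef_rot: [0.053, 0.99, 0.007, -0.131]
ft_force: [2.6, 3.6, -6.7]
width: 0.0274
grip_force: 20.0
p [0.4594 0.1966 0.1162] xdir 173.9 z [-0.259  0.028 -0.965] q [ 0.28  0.46 -0.86  1.67  0.19  1.37  0.85] F [ 2.6  3.6 -6.7] w 0.0274 20.0 t 6.65
```

```bash
python3 -m crank '[{"dx":-0.06,"dy":0,"dz":-0.59,"ax":0,"ay":0.62,"az":0,"claw":1},{"dx":-0.07,"dy":0,"dz":-0.58,"ax":0,"ay":0.62,"az":0,"claw":1},{"dx":-0.08,"dy":0,"dz":-0.58,"ax":0,"ay":0.62,"az":0,"claw":1},{"dx":-0.10,"dy":0,"dz":-0.58,"ax":0,"ay":0.62,"az":0,"claw":1}]' 20
python3 -m crank '[{"dx":-0.11,"dy":0,"dz":-0.58,"ax":0,"ay":0.62,"az":0,"claw":1},{"dx":-0.12,"dy":0,"dz":-0.57,"ax":0,"ay":0.62,"az":0,"claw":1},{"dx":-0.13,"dy":0,"dz":-0.57,"ax":0,"ay":0.62,"az":0,"claw":1},{"dx":0,"dy":0,"dz":0,"ax":0,"ay":0,"az":0,"claw":1}]' 20
python3 - <<'E'
from bench import r
from h import *
s=r.read_state();R=pose(s);g=s['ee_pos']-.008*R[:,2]
d=g-np.array([.6538,.1744,.054]);print("theta",np.arctan2(d[2],np.hypot(d[0],d[1])),np.linalg.norm(d))
c=r.camera("side");cv2.imwrite("pics/b.png",cv2.resize(c["color"][130:310,190:430],None,fx=3,fy=3,interpolation=cv2.INTER_CUBIC)[:,:,::-1])
E
```

```text
time: 6.98
ee_pos: [0.492, 0.1931, 0.178]
eef_rot: [0.051, 0.964, 0.014, -0.259]
ft_force: [-2.9, 4.9, -3.0]
width: 0.0275
grip_force: 20.0
time: 7.32
ee_pos: [0.5302, 0.1892, 0.2147]
eef_rot: [0.05, 0.934, 0.02, -0.354]
ft_force: [-7.4, -6.3, 11.7]
width: 0.0274
grip_force: 20.0
p [0.5302 0.1892 0.2147] xdir 174.0 z [-0.659  0.072 -0.749] q [ 0.11  0.86 -0.76  1.    0.11  2.04  0.86] F [-7.4 -6.3 11.7] w 0.0274 20.0 t 7.32
theta 0.9498310780849879 0.20491596733336492
```

View pics/b.png

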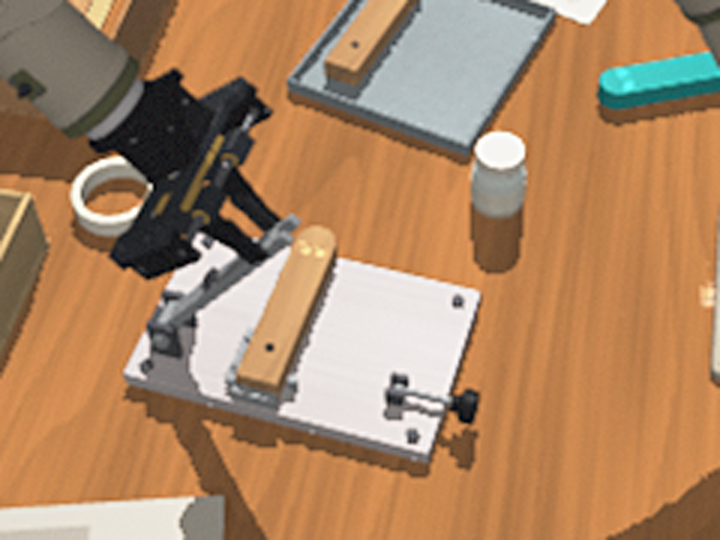

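The bar is up at about 0.95 rad, from crop (165,335) to (290,225), and the handle is undisturbed. I release and back off along the tool axis.

```bash
python3 -m crank '[{"dx":0,"dy":0,"dz":0,"ax":0,"ay":0,"az":0,"claw":-1},{"dx":0,"dy":0,"dz":0,"ax":0,"ay":0,"az":0,"claw":-1},{"dx":0,"dy":0,"dz":0,"ax":0,"ay":0,"az":0,"claw":-1},{"dx":0,"dy":0,"dz":0,"ax":0,"ay":0,"az":0,"claw":-1},{"dx":0,"dy":0,"dz":0,"ax":0,"ay":0,"az":0,"claw":-1}]'
python3 -m crank '[{"dx":0,"dy":0,"dz":-0.5,"ax":0,"ay":0,"az":0,"claw":-1},{"dx":0,"dy":0,"dz":-0.7,"ax":0,"ay":0,"az":0,"claw":-1},{"dx":0,"dy":0,"dz":-0.7,"ax":0,"ay":0,"az":0,"claw":-1}]'
python3 -c "
from bench import r
from h import *
pose(r.read_state())"
```

```text
time: 7.78
ee_pos: [0.5298, 0.1886, 0.2143]
eef_rot: [0.05, 0.936, 0.019, -0.349]
ft_force: [-0.7, 0.1, 0.3]
width: 0.0529
grip_force: 0.0
time: 8.03
ee_pos: [0.5461, 0.1866, 0.2336]
eef_rot: [0.052, 0.938, 0.023, -0.342]
ft_force: [-0.7, 1.3, -0.9]
width: 0.0729
grip_force: 0.0
p [0.5461 0.1866 0.2336] xdir 173.8 z [-0.639  0.078 -0.765] q [-0.1   0.77 -0.31  0.95 -0.13  2.06  1.04] F [-0.7  1.3 -0.9] w 0.0729 0.0 t 8.03
```

```bash
python3 -m crank '[{"dx":0.6,"dy":0,"dz":-0.7,"ax":0,"ay":-0.3,"az":0,"claw":-1},{"dx":0.6,"dy":0,"dz":-0.7,"ax":0,"ay":-0.4,"az":0,"claw":-1},{"dx":0.5,"dy":0,"dz":-0.8,"ax":0,"ay":-0.5,"az":0,"claw":-1}]'
python3 -c "
from bench import r
from h import *
pose(r.read_state())"
```

```text
time: 8.28
ee_pos: [0.5397, 0.1858, 0.3101]
eef_rot: [0.055, 0.959, 0.021, -0.277]
ft_force: [0.7, -0.3, -0.1]
width: 0.0852
grip_force: 0.0
p [0.5397 0.1858 0.3101] xdir 173.6 z [-0.529  0.071 -0.846] q [-0.12  0.63 -0.29  0.97 -0.12  2.06  1.02] F [ 0.7 -0.3 -0.1] w 0.0852 0.0 t 8.28
```

```bash
python3 -m crank '[{"dx":0,"dy":0,"dz":-0.3,"ax":0,"ay":-0.9,"az":0,"claw":-1},{"dx":0,"dy":0,"dz":0,"ax":0,"ay":-0.9,"az":0,"claw":-1},{"dx":0,"dy":0,"dz":0,"ax":0,"ay":-0.9,"az":0,"claw":-1},{"dx":0,"dy":0,"dz":0,"ax":0,"ay":-0.9,"az":0,"claw":-1},{"dx":0,"dy":0,"dz":0,"ax":0,"ay":-0.9,"az":0,"claw":-1},{"dx":0,"dy":0,"dz":0,"ax":0,"ay":-0.82,"az":0,"claw":-1}]'
python3 -m crank '[{"dx":0,"dy":-0.9,"dz":0,"ax":0,"ay":0,"az":0,"claw":-1},{"dx":0,"dy":-0.9,"dz":0,"ax":0,"ay":0,"az":0,"claw":-1},{"dx":0,"dy":-0.9,"dz":0,"ax":0,"ay":0,"az":0,"claw":-1}]'
python3 -m crank '[{"dx":0,"dy":0,"dz":0,"ax":0,"ay":0,"az":1,"claw":-1},{"dx":0,"dy":0,"dz":0,"ax":0,"ay":0,"az":1,"claw":-1},{"dx":0,"dy":0,"dz":0,"ax":0,"ay":0,"az":1,"claw":-1},{"dx":0,"dy":0,"dz":0,"ax":0,"ay":0,"az":1,"claw":-1},{"dx":0,"dy":0,"dz":0,"ax":0,"ay":0,"az":1,"claw":-1},{"dx":0,"dy":0,"dz":0,"ax":0,"ay":0,"az":1,"claw":-1},{"dx":0,"dy":0,"dz":0,"ax":0,"ay":0,"az":1,"claw":-1},{"dx":0,"dy":0,"dz":0,"ax":0,"ay":0,"az":1,"claw":-1}]'
python3 -m crank '[{"dx":0,"dy":0,"dz":0,"ax":0,"ay":0,"az":1,"claw":-1},{"dx":0,"dy":0,"dz":0,"ax":0,"ay":0,"az":1,"claw":-1},{"dx":0,"dy":0,"dz":0,"ax":0,"ay":0,"az":1,"claw":-1},{"dx":0,"dy":0,"dz":0,"ax":0,"ay":0,"az":1,"claw":-1},{"dx":0,"dy":0,"dz":0,"ax":0,"ay":0,"az":1,"claw":-1},{"dx":0,"dy":0,"dz":0,"ax":0,"ay":0,"az":1,"claw":-1},{"dx":0,"dy":0,"dz":0,"ax":0,"ay":0,"az":1,"claw":-1},{"dx":0,"dy":0,"dz":0,"ax":0,"ay":0,"az":0,"claw":-1}]'
python3 - <<'E'
from bench import r
from h import *
s=r.read_state();R=pose(s)
print("tool shift to above grip /30mm",(R.T@(np.array([.5403,.1011,.15])-s['ee_pos'])/.03).round(2))
c=r.camera("side");cv2.imwrite("pics/c.png",cv2.resize(c["color"][130:310,190:430],None,fx=3,fy=3,interpolation=cv2.INTER_CUBIC)[:,:,::-1])
# handle edges in side view: wood pixels on planes z=.048 in jig frame
im=c["color"].astype(int);hsv=cv2.cvtColor(c["color"],cv2.COLOR_RGB2HSV)
E
```

```text
time: 8.78
ee_pos: [0.5448, 0.1856, 0.3185]
eef_rot: [0.058, 0.998, 0.006, 0.001]
ft_force: [-0.5, -0.8, -0.2]
width: 0.0873
grip_force: 0.0
time: 9.03
ee_pos: [0.5345, 0.1044, 0.3171]
eef_rot: [0.058, 0.998, 0.005, -0.002]
ft_force: [0.7, 0.7, -0.2]
width: 0.0872
grip_force: 0.0
time: 9.7
ee_pos: [0.5352, 0.105, 0.3167]
eef_rot: [0.462, 0.887, 0.004, -0.005]
ft_force: [-0.1, 0.2, 0.4]
width: 0.0872
grip_force: 0.0
time: 10.37
ee_pos: [0.5352, 0.105, 0.3167]
eef_rot: [0.749, 0.663, 0.002, -0.006]
ft_force: [-0.9, 0.2, -0.1]
width: 0.087
grip_force: 0.0
p [0.5352 0.105  0.3167] xdir 83.0 z [-0.004  0.011 -1.   ] q [-0.12  0.13 -0.17  1.49  0.01  1.52 -0.41] F [-0.9  0.2 -0.1] w 0.087 0.0 t 10.37
tool shift to above grip /30mm [-0.17  0.22  5.55]
```

View pics/c.png

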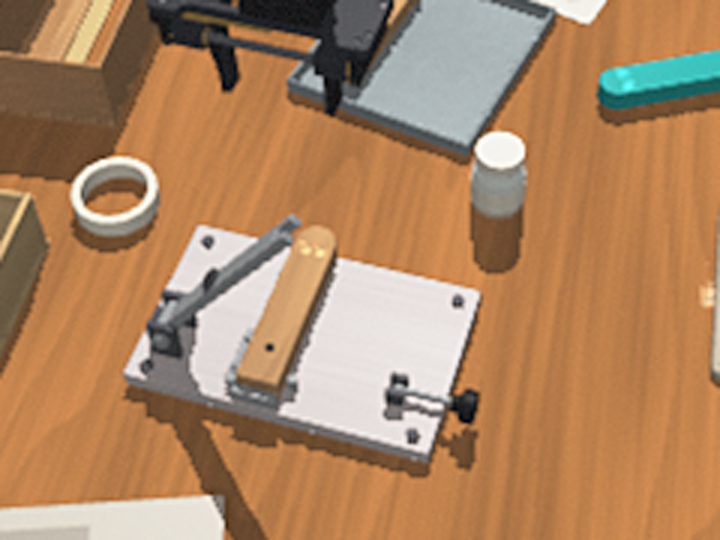

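The bar stays up by itself, and the handle is unmoved and fully visible (round end at crop (315,240), hole at (268,347)). I level the tool and go down over the handle's open-side half at jig y ≈ −58, clear of the bar.

```bash
python3 -m crank '[{"dx":-0.71,"dy":0.19,"dz":0,"ax":0,"ay":0,"az":0,"claw":-1},{"dx":0,"dy":0,"dz":0.9,"ax":-0.04,"ay":-0.1,"az":-0.15,"claw":-1},{"dx":0,"dy":0,"dz":1,"ax":0,"ay":0,"az":0,"claw":-1},{"dx":0,"dy":0,"dz":1,"ax":0,"ay":0,"az":0,"claw":-1},{"dx":0,"dy":0,"dz":1,"ax":0,"ay":0,"az":0,"claw":-1},{"dx":0,"dy":0,"dz":1,"ax":0,"ay":0,"az":0,"claw":-1},{"dx":0,"dy":0,"dz":1,"ax":0,"ay":0,"az":0,"claw":-1},{"dx":0,"dy":0,"dz":1,"ax":0,"ay":0,"az":0,"claw":-1}]'
python3 -m crank '[{"dx":0,"dy":0,"dz":0.9,"ax":0,"ay":0,"az":0,"claw":-1},{"dx":0,"dy":0,"dz":0.3,"ax":0,"ay":0,"az":0,"claw":-1},{"dx":0,"dy":0,"dz":0,"ax":0,"ay":0,"az":0,"claw":-1}]'
python3 - <<'E'
from bench import r
from h import *
s=r.read_state();R=pose(s)
print("tool shift to grip /30mm",(R.T@(np.array([.5384,.0832,.034])-s['ee_pos'])/.03).round(2))
c=r.camera("side");cv2.imwrite("pics/d.png",cv2.resize(c["color"][130:310,190:430],None,fx=3,fy=3,interpolation=cv2.INTER_CUBIC)[:,:,::-1])
E
```

```text
time: 11.08
ee_pos: [0.538, 0.0836, 0.1081]
eef_rot: [0.741, 0.672, -0.0, -0.001]
ft_force: [0.0, 0.5, -0.1]
width: 0.087
grip_force: 0.0
time: 11.33
ee_pos: [0.5365, 0.0833, 0.0713]
eef_rot: [0.741, 0.671, -0.002, -0.002]
ft_force: [0.2, 0.8, 0.7]
width: 0.087
grip_force: 0.0
p [0.5365 0.0833 0.0713] xdir 84.3 z [-0.006 -0.    -1.   ] q [-0.1   0.29 -0.16  1.83  0.05  1.03 -0.38] F [0.2 0.8 0.7] w 0.087 0.0 t 11.33
tool shift to grip /30mm [0.   0.07 1.24]
```

View pics/d.png

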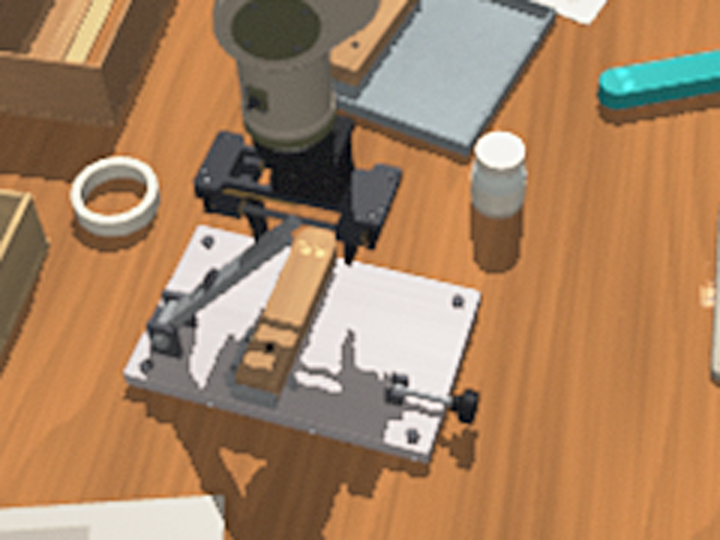

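Both fingers straddle the handle near its round end: left finger at crop (258,235), right at (348,255). I descend and grip.

```bash
python3 -m crank '[{"dx":0,"dy":0.07,"dz":0.7,"ax":0,"ay":0,"az":0,"claw":-1},{"dx":0,"dy":0,"dz":0.52,"ax":0,"ay":0,"az":0,"claw":-1},{"dx":0,"dy":0,"dz":0,"ax":0,"ay":0,"az":0,"claw":1},{"dx":0,"dy":0,"dz":0,"ax":0,"ay":0,"az":0,"claw":1},{"dx":0,"dy":0,"dz":0,"ax":0,"ay":0,"az":0,"claw":1},{"dx":0,"dy":0,"dz":0,"ax":0,"ay":0,"az":0,"claw":1},{"dx":0,"dy":0,"dz":0,"ax":0,"ay":0,"az":0,"claw":1},{"dx":0,"dy":0,"dz":0,"ax":0,"ay":0,"az":0,"claw":1}]' 30
python3 -m crank '[{"dx":0,"dy":0,"dz":0,"ax":0,"ay":0,"az":0,"claw":1},{"dx":0,"dy":0,"dz":0,"ax":0,"ay":0,"az":0,"claw":1},{"dx":0,"dy":0,"dz":0,"ax":0,"ay":0,"az":0,"claw":1},{"dx":0,"dy":0,"dz":0,"ax":0,"ay":0,"az":0,"claw":1}]' 30
```

```text
time: 12.05
ee_pos: [0.5407, 0.0835, 0.0376]
eef_rot: [0.742, 0.67, 0.0, -0.0]
ft_force: [0.1, 0.7, -0.5]
width: 0.0549
grip_force: 0.0
time: 12.38
ee_pos: [0.5403, 0.0835, 0.037]
eef_rot: [0.742, 0.67, -0.0, -0.001]
ft_force: [-1.3, -0.3, 2.8]
width: 0.0434
grip_force: 30.0
```

```bash
python3 -m crank '[{"dx":-0.4,"dy":0,"dz":0,"ax":0,"ay":0,"az":0,"claw":1},{"dx":-0.5,"dy":0,"dz":0,"ax":0,"ay":0,"az":0,"claw":1},{"dx":-0.5,"dy":0,"dz":0,"ax":0,"ay":0,"az":0,"claw":1},{"dx":-0.5,"dy":0,"dz":0,"ax":0,"ay":0,"az":0,"claw":1},{"dx":-0.5,"dy":0,"dz":0,"ax":0,"ay":0,"az":0,"claw":1},{"dx":-0.2,"dy":0,"dz":0,"ax":0,"ay":0,"az":0,"claw":1},{"dx":0,"dy":0,"dz":0,"ax":0,"ay":0,"az":0,"claw":1}]' 40
python3 - <<'E'
from bench import r
from h import *
s=r.read_state();R=pose(s)
c=r.camera("side");cv2.imwrite("pics/e.png",cv2.resize(c["color"][130:310,190:430],None,fx=3,fy=3,interpolation=cv2.INTER_CUBIC)[:,:,::-1])
E
```

```text
time: 12.97
ee_pos: [0.5319, 0.0032, 0.0365]
eef_rot: [0.743, 0.669, -0.001, -0.0]
ft_force: [0.4, -2.6, 1.4]
width: 0.0425
grip_force: 40.0
p [0.5319 0.0032 0.0365] xdir 84.0 z [-0.002 -0.001 -1.   ] q [ 0.01  0.31 -0.12  1.89  0.04  0.95 -0.23] F [ 0.4 -2.6  1.4] w 0.0425 40.0 t 12.97
```

View pics/e.png

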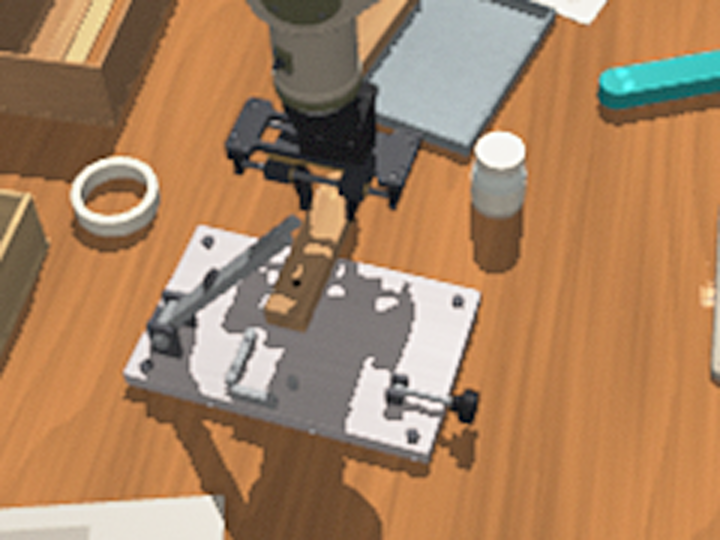

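The handle slid out squarely, now at jig y ≈ −93 (square end at crop (285,315)), clear of the bar. I lift it and carry it over the tray.

```bash
python3 -m crank '[{"dx":-0.2,"dy":0,"dz":-0.4,"ax":0,"ay":0,"az":0,"claw":1},{"dx":0,"dy":0,"dz":-0.6,"ax":0,"ay":0,"az":0,"claw":1},{"dx":0,"dy":0,"dz":-0.8,"ax":0,"ay":0,"az":0,"claw":1},{"dx":0,"dy":0,"dz":-0.8,"ax":0,"ay":0,"az":0,"claw":1},{"dx":0,"dy":0,"dz":-0.6,"ax":0,"ay":0,"az":0,"claw":1},{"dx":-0.3,"dy":0,"dz":-0.3,"ax":0,"ay":0,"az":0,"claw":1}]'
python3 -m crank '[{"dx":-0.6,"dy":-0.15,"dz":0,"ax":0,"ay":0,"az":0,"claw":1},{"dx":-0.8,"dy":-0.16,"dz":0,"ax":0,"ay":0,"az":0,"claw":1},{"dx":-0.8,"dy":-0.16,"dz":0,"ax":0,"ay":0,"az":0,"claw":1},{"dx":-0.8,"dy":-0.16,"dz":0,"ax":0,"ay":0,"az":0,"claw":1},{"dx":-0.8,"dy":-0.16,"dz":0,"ax":0,"ay":0,"az":0,"claw":1},{"dx":-0.8,"dy":-0.16,"dz":0,"ax":0,"ay":0,"az":0,"claw":1},{"dx":-0.8,"dy":-0.16,"dz":0,"ax":0,"ay":0,"az":0,"claw":1},{"dx":-0.8,"dy":-0.16,"dz":0,"ax":0,"ay":0,"az":0,"claw":1}]'
python3 -m crank '[{"dx":-0.8,"dy":-0.16,"dz":0,"ax":0,"ay":0,"az":0,"claw":1},{"dx":-0.8,"dy":-0.16,"dz":0,"ax":0,"ay":0,"az":0,"claw":1},{"dx":-0.8,"dy":-0.16,"dz":0,"ax":0,"ay":0,"az":0,"claw":1},{"dx":-0.8,"dy":-0.16,"dz":0,"ax":0,"ay":0,"az":0,"claw":1},{"dx":-0.8,"dy":-0.16,"dz":0,"ax":0,"ay":0,"az":0,"claw":1},{"dx":-0.5,"dy":-0.16,"dz":0,"ax":0,"ay":0,"az":0.8,"claw":1},{"dx":0,"dy":0,"dz":0,"ax":0,"ay":0,"az":0.9,"claw":1},{"dx":0,"dy":0,"dz":0,"ax":0,"ay":0,"az":0,"claw":1}]'
python3 - <<'E'
from bench import r
from h import *
s=r.read_state();R=pose(s)
print("shift /30mm",(R.T@(np.array([.4306,-.3259,.0215])-s['ee_pos'])/.03).round(2))
c=r.camera("side");cv2.imwrite("pics/f.png",cv2.resize(c["color"][50:230,190:460],None,fx=2.9,fy=2.9,interpolation=cv2.INTER_CUBIC)[:,:,::-1])
E
```

```text
time: 13.52
ee_pos: [0.532, -0.0067, 0.1449]
eef_rot: [0.741, 0.672, 0.001, 0.0]
ft_force: [0.0, -0.1, -1.6]
width: 0.0423
grip_force: 40.0
time: 14.18
ee_pos: [0.473, -0.1915, 0.1415]
eef_rot: [0.742, 0.67, -0.001, -0.001]
ft_force: [0.1, -0.8, -0.9]
width: 0.0422
grip_force: 40.0
time: 14.85
ee_pos: [0.4306, -0.3227, 0.1413]
eef_rot: [0.801, 0.599, -0.001, -0.001]
ft_force: [0.9, 0.6, -1.5]
width: 0.0423
grip_force: 40.0
p [ 0.4306 -0.3227  0.1413] xdir 73.6 z [-0.003  0.001 -1.   ] q [ 0.41  0.19  0.16  1.79 -0.03  1.16  0.3 ] F [ 0.9  0.6 -1.5] w 0.0423 40.0 t 14.85
shift /30mm [-0.1   0.04  3.99]
```

View pics/f.png

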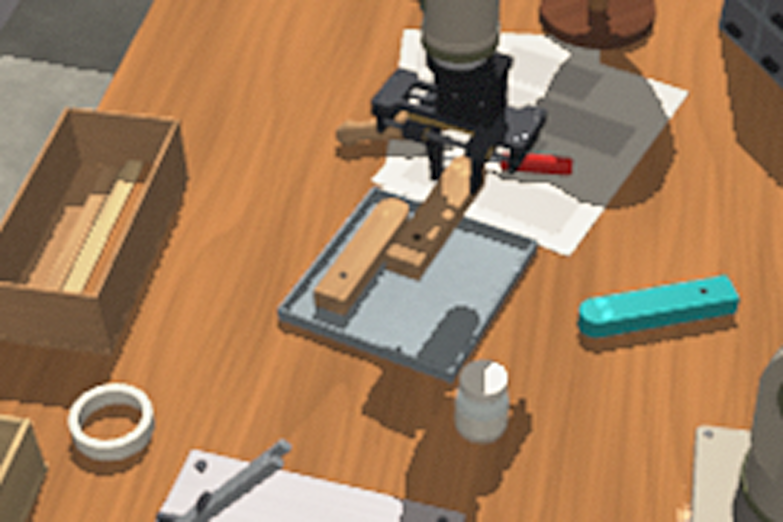

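The handle hangs level over the tray's free half, beside the finished one. I check its position numerically using the hole (pixel 333.8,131.7) and the round tip (348,106.5), then lower to just above the floor.

```bash
python3 - <<'E'
from bench import r
from h import *
c=pickle.load(open("cam0.pkl","rb"))["side"]
h=ray(c,(333.8,131.7),.1528)[0];t=ray(c,(348.5,104.8),.1528)[0]
print("hole",h.round(4),"tip",t.round(4),"yaw",np.degrees(np.arctan2(*(h-t)[1::-1])).round(1),np.linalg.norm(h-t))
C=np.array([.483,-.2964]);a=np.radians(-16.3);M=np.array([[np.cos(a),np.sin(a)],[-np.sin(a),np.cos(a)]])
print("in tray: hole",(M@(h[:2]-C)).round(3),"tip",(M@(t[:2]-C)).round(3))
E
python3 -m crank '[{"dx":-0.1,"dy":0.04,"dz":0.7,"ax":0,"ay":0,"az":0,"claw":1},{"dx":0,"dy":0,"dz":0.7,"ax":0,"ay":0,"az":0,"claw":1},{"dx":0,"dy":0,"dz":0.6,"ax":0,"ay":0,"az":0,"claw":1},{"dx":0,"dy":0,"dz":0,"ax":0,"ay":0,"az":0,"claw":1}]'
```

```text
hole [ 0.4574 -0.2184  0.1528] tip [ 0.4304 -0.3647  0.1528] yaw 79.5 0.14879742138933544
in tray: hole [-0.046  0.068] tip [-0.031 -0.08 ]
time: 15.23
ee_pos: [0.4302, -0.3226, 0.0782]
eef_rot: [0.797, 0.604, -0.002, -0.004]
ft_force: [-1.1, 0.5, -2.7]
width: 0.042
grip_force: 40.0
```

```bash
python3 -m crank '[{"dx":0,"dy":0,"dz":0.6,"ax":0,"ay":0,"az":0,"claw":1},{"dx":0,"dy":0,"dz":0.5,"ax":0,"ay":0,"az":0,"claw":1},{"dx":0,"dy":0,"dz":0.35,"ax":0,"ay":0,"az":0,"claw":1},{"dx":0,"dy":0,"dz":0.2,"ax":0,"ay":0,"az":0,"claw":1},{"dx":0,"dy":0,"dz":0,"ax":0,"ay":0,"az":0,"claw":1}]'
python3 -c "
from bench import r
from h import *
pose(r.read_state())"
```

```text
time: 15.65
ee_pos: [0.4316, -0.3242, 0.0316]
eef_rot: [0.798, 0.602, -0.001, -0.001]
ft_force: [-0.2, -0.1, -1.7]
width: 0.0424
grip_force: 40.0
p [ 0.4316 -0.3242  0.0316] xdir 74.1 z [-0.003  0.001 -1.   ] q [ 0.43  0.33  0.15  1.88 -0.06  0.94  0.33] F [-0.2 -0.1 -1.7] w 0.0424 40.0 t 15.65
```

```bash
python3 -m crank '[{"dx":0,"dy":0,"dz":0.1,"ax":0,"ay":0,"az":0,"claw":1},{"dx":0,"dy":0,"dz":0.1,"ax":0,"ay":0,"az":0,"claw":1},{"dx":0,"dy":0,"dz":0.06,"ax":0,"ay":0,"az":0,"claw":1},{"dx":0,"dy":0,"dz":0,"ax":0,"ay":0,"az":0,"claw":1},{"dx":0,"dy":0,"dz":0,"ax":0,"ay":0,"az":0,"claw":1}]'
```

```text
time: 16.07
ee_pos: [0.432, -0.3249, 0.0246]
eef_rot: [0.799, 0.602, -0.0, -0.001]
ft_force: [0.3, -0.3, -1.4]
width: 0.0424
grip_force: 40.0
```

```bash
python3 -m crank '[{"dx":0,"dy":0,"dz":0.06,"ax":0,"ay":0,"az":0,"claw":1},{"dx":0,"dy":0,"dz":0.05,"ax":0,"ay":0,"az":0,"claw":1},{"dx":0,"dy":0,"dz":0,"ax":0,"ay":0,"az":0,"claw":1},{"dx":0,"dy":0,"dz":0,"ax":0,"ay":0,"az":0,"claw":1}]'
```

```text
time: 16.4
ee_pos: [0.4321, -0.325, 0.0219]
eef_rot: [0.799, 0.602, -0.0, -0.0]
ft_force: [-2.8, 1.8, 7.9]
width: 0.0424
grip_force: 40.0
```

The upward force of 7.9 N shows it is on the floor. I open partway and back straight up.

```bash
python3 -m crank '[{"dx":0,"dy":0,"dz":0,"ax":0,"ay":0,"az":0,"claw":-0.5},{"dx":0,"dy":0,"dz":0,"ax":0,"ay":0,"az":0,"claw":-0.5},{"dx":0,"dy":0,"dz":0,"ax":0,"ay":0,"az":0,"claw":-0.5},{"dx":0,"dy":0,"dz":0,"ax":0,"ay":0,"az":0,"claw":-0.5},{"dx":0,"dy":0,"dz":0,"ax":0,"ay":0,"az":0,"claw":-0.5},{"dx":0,"dy":0,"dz":0,"ax":0,"ay":0,"az":0,"claw":-0.5}]'
python3 -m crank '[{"dx":0,"dy":0,"dz":-0.3,"ax":0,"ay":0,"az":0,"claw":-0.5},{"dx":0,"dy":0,"dz":-0.6,"ax":0,"ay":0,"az":0,"claw":-0.5},{"dx":0,"dy":0,"dz":-1,"ax":0,"ay":0,"az":0,"claw":-0.5},{"dx":0,"dy":0,"dz":-1,"ax":0,"ay":0,"az":0,"claw":-0.5},{"dx":0,"dy":0,"dz":-1,"ax":0,"ay":0,"az":0,"claw":-0.5},{"dx":0,"dy":0,"dz":-1,"ax":0,"ay":0,"az":0,"claw":-0.5},{"dx":0,"dy":0,"dz":-1,"ax":0,"ay":0,"az":0,"claw":-0.5},{"dx":0,"dy":0,"dz":0,"ax":0,"ay":0,"az":0,"claw":-0.5}]'
python3 - <<'E'
from bench import r
from h import *
pose(r.read_state())
c=r.camera("side");im=c["color"].astype(int)
C=np.array([.483,-.2964]);a=np.radians(-16.3);A=np.array([[np.cos(a),-np.sin(a)],[np.sin(a),np.cos(a)]])
# wood-coloured pixels whose ray at z=.033 falls inside the tray -> contours (top faces + visible sides)
v,u=np.mgrid[0:400,0:640];X=ray(c,np.c_[u.ravel(),v.ravel()],.033)[:,:2];L=((X-C)@A).reshape(400,640,2)
m=((im[...,0]-im[...,2]>45)&(im[...,0]>140)&(abs(L[...,0])<.112)&(abs(L[...,1])<.125)).astype(np.uint8)
cs,_=cv2.findContours(m,cv2.RETR_EXTERNAL,cv2.CHAIN_APPROX_NONE)
for k in cs:
    if cv2.contourArea(k)<60: continue
    P=L[k[:,0,1],k[:,0,0]].astype(np.float32)*1000;b=cv2.minAreaRect(P);print("tray mm",np.round([*b[0],*b[1],b[2]],1))
E
```

```text
time: 16.9
ee_pos: [0.4318, -0.3248, 0.021]
eef_rot: [0.799, 0.602, -0.001, -0.001]
ft_force: [0.5, -0.3, 0.4]
width: 0.0641
grip_force: 0.0
time: 17.57
ee_pos: [0.4343, -0.3265, 0.205]
eef_rot: [0.799, 0.601, 0.001, 0.004]
ft_force: [0.9, 0.5, 0.2]
width: 0.0651
grip_force: 0.0
p [ 0.4343 -0.3265  0.205 ] xdir 73.9 z [ 0.007 -0.004 -1.   ] q [ 0.41  0.15  0.17  1.71 -0.03  1.28  0.3 ] F [0.9 0.5 0.2] w 0.0651 0.0 t 17.57
tray mm [-42.2   1.6  43.9 200.3   0.4]
tray mm [ 65.2  -6.7  44.3 199.1   0.7]
```

Both handles lie flat in the tray at true size: the new one at tray (−42, 2) mm, the finished one still at (65, −7) mm. The arm is clear, so I hand in.

```bash
python3 -c "
from bench import r
print(r.close_job())"
```

```text
the job is handed in; nothing more can be done
None
```

The job is handed in: the bar was left standing open at about 0.95 rad, the drilled handle lies flat in the tray beside the undisturbed finished one, and the clock stood at about 17.6 s of the 54 s allowed; no verdict was returned.

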